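Draw the bottom sample plate from the dispenser

TASK

Three aluminium sample plates are stacked in the white dispenser, and one end of the lowest sticks out of the mouth at its foot. Draw that bottom plate straight out by this end and lay it flat and centred across the two black bars of the empty rest, lengthwise over the rest, and let go. The two plates above must stay in the dispenser and settle down flat in it.

Things in the scene. Friction and masses are not known exactly. Their poses are not given: they have to be found in the camera images.
- plate_bottom_centre (a point): centre (6 mm over the underside) of the lowest aluminium plate, a flat bar 110 x 36 x 12 mm (x, y, z) of about 110 g, six wells on top. Its x points into the dispenser; the 36 to 42 mm at its -x end stick out of the mouth, nothing under or beside them, underside 50 mm above the worktop. Clear of the dispenser after 80 mm of level draw along its -x
- plate_middle_centre (a point): centre of the middle plate, equal to the lowest and resting on it, wholly inside the dispenser; drops by 12 mm when that one is drawn out. The dispenser is a fixed white chute, 124 x 49 mm (feet 81 mm) and 92 mm high, bore 41 mm wide; its front wall begins 18 mm above the chute's floor, so only the lowest plate passes
- plate_top_centre (a point): centre of the uppermost plate, equal to the others, lying on the middle plate wholly inside the dispenser; drops by 12 mm with it
- rest_empty_seat (a point): seat of the empty rest: midway between its two black bars, at the height of their tops (20 mm). A fixed grey base 110 x 70 x 6 mm (x, y, z); the bars run along y, 8 mm wide, centred 18 mm either side in x, with lugs 8 mm higher at their ends, 60 mm apart. A plate lies over both bars, its length along the rest's x, either way round. An equal rest nearby already carries a plate

How it is judged:
At the end, for the whole second after the job is handed in: The bottom plate lies still and flat (4 degrees) on both bars of the empty rest, centred within 15 mm and aligned within 12 degrees; the middle and top plates lie flat (5 degrees) in the dispenser, one plate thickness lower than before (8 to 20 mm from where they were) (horizontal distance between plate_bottom_centre and rest_empty_seat below 0.015 m and z of plate_bottom_centre in the frame of rest_empty_seat between 0.003 and 0.009 m and angle between the x axis of plate_bottom_centre and the x axis of rest_empty_seat, either way round below 0.21 rad and angle between plate_bottom_centre's own z axis and vertical below 0.07 rad and linear speed of plate_bottom below 0.02 m/s and distance of plate_middle_centre from where it was at the start of the episode between 0.008 and 0.02 m and angle between each of plate_middle_centre, plate_top_centre's own z axis and vertical below 0.09 rad and distance of plate_top_centre from where it was at the start of the episode between 0.008 and 0.02 m); the robot touches nothing.
It fails at once if the middle plate is taken or pulled out of the dispenser (distance of plate_middle_centre from where it was at the start of the episode above 0.03 m).
It fails at once if the top plate is taken or pulled out of the dispenser (distance of plate_top_centre from where it was at the start of the episode above 0.03 m).
It also fails if it takes over 40 s, if anything falls off the work surface, if the arm or the gripper's body presses on something with over 40 N, if the wrist force passes 120 N, or if a joint passes its speed limit or range.

ROBOT

A 7-joint arm with a two-finger parallel gripper is mounted at the origin on the work surface; the furniture and walls round the work are solid. World frame = base frame: x ahead of the robot, y to its left, z up, the work surface at z = 0. Lengths are in m, angles in rad, forces in N, time in s.
With the tool pointing down it reaches from about 0.425 to 0.925 m from the base axis. Payload 6.8 kg.
Tool frame: the origin (TCP) lies at the very end of the fingers, on their centre line; the grasp point (between the pads) lies 19 mm behind it; z points along the fingers, y is the line along which they close (so a half turn about z gives the same grasp; the last joint's range is limited). The gripper opens to 85 mm and grips with 20 to 120 N. Pads are 22 mm wide; open, the fingers measure 114 mm over their backs; the gripper's body (76 mm by 85 mm) begins 54 mm behind the grasp point. The pads swing forward as they close: fully open they stand 13 mm farther back than shut.
Start: joints at [1.065, 0.477, 0.022, 1.555, -0.011, 1.109, -0.083], TCP at [0.261, -0.622, 0.231] pointing down, gripper open.
Joint ranges: [-2.96, 2.96], [-0.34, 2.1], [-1.41, 1.46], [0.24, 2.44], [-1.37, 4.51], [0.17, 1.92], [-2.96, 2.96]. Speed limits (rad/s): [2.39, 2.39, 3.14, 3.14, 3.14, 3.14, 3.14].

INTERFACE

Orientations are given as a rotation vector (axis times angle).
In Python, from bench import get_obs, viewer, r gives the robot as it stands. The module is installed in compiled form; this text tells all that it offers.
- The arm moves only by the tool play_rows, never from a script. Its argument "commands" is a list that holds one entry, the list of rows, each a list of 5 numbers: the gripper's target within -1 to 1 (shut at 1, half-way at 0, fully open at -1), then the shift along the tool's x, y, z scaled (see below), then the turn about the tool's z scaled (see below). A call has 1 to 12 rows; each row is the pose to reach, as a shift and turn from the pose commanded when the call began, along the tool's axes at that moment; what a row does not reach only later rows make up. The controller multiplies each number of a shift by 0.2 m and each number of a turn by pi/2 rad. A row lasts 1/12 s, in which the tool goes at most 41.7 mm and 7.16 degrees, less where a joint would pass 70% of its speed; a pose out of reach is approached as far as the arm can. A call with a number of a shift or a turn outside -1 to 1 is refused whole. A call with a gripper value outside its range is refused whole. The fingers move at their own pace and stop on an object; "grip_force" is the grip in N (left out, the last holds). Time passes only in rows, so rows that repeat a pose let the fingers close. It gives the time, the measured TCP pose, the force, the opening and the grip force at its end, in the units of the state.
- get_obs(): the state, without advancing time (a new reading comes with each control period).
- viewer.grab_frame(name): name is "scene" or "top"; returns a dict with "pixels" (420x560x3 uint8, red, green, blue), "fovy" (degrees; the focal length in pixels is half the picture's height over the tangent of half this angle, whatever the lens; pixels are square), "cx", "cy" (the principal point, pixels), "world_to_cam" (4x4, takes a point from world to camera coordinates). Camera axes: x right, y up, looking along -z (the intrinsics and any distortion apply to the point x, -y, -z); pixel columns grow to the right and rows downward; lengths in m; the calibration is good to about 2 mm. A picture is of the moment at which its call begins. There is no depth.
- r.hand_in(): hands the job in; it is judged then, once.
Trained networks look in a picture, given as the dict that the camera call returned (one of the last four; its "shot" number tells which), for a name from the list of things; names that differ only in an ending like _2 or _b are one class to them, and where a whole thing is asked for, a point or a joint stands for the part that bears it (a point fixed in the world has none). Each returns a list of dicts, best first, with "score" (0 to 1); they miss things now and then, are a little off and sometimes report something else, mostly with a low value. They report only what shows in the picture. A call takes as long as a camera call.
- viewer.trace(picture, thing): "pixels" (420x560 bool, what is visible of it) and "rect" ([left, top, right, bottom] in pixels, round what is visible of it).
The state is a dict: "clock": time; "joints": joint angles; "qvel": joint speeds; "tau": joint torques, N m; "tcp_pos": TCP position; "orientation": TCP orientation; "contact_force": force on the tool from outside, world axes, zero at the start; "moment": the same for the moment, N m; "grip_width": finger opening in m; "gripper_force": force on a finger pad.
Only numpy, scipy, OpenCV 4.12 (cv2) and the standard library are available. Lean on these libraries where they do the work, as an engineer would, in place of code of your own. Each camera call takes 0.05 s, during which the arm holds its last target. There are 200 camera calls.

## Working session

There is one attempt and no reset: what is moved stays moved. The work goes in short steps, Python scripts to look and compute and a tool call to move; the robot and the scene stay as the last step left them, time stands still between calls to the robot, and variables do not carry over. Pictures are saved under pics/ and viewed, at most 10 in all, crops included, and the job is handed in when it is done.

Besides the shell and the picture viewer there is one more tool, called after ">>>" by a JSON object that holds its "op" and its "data". play_rows: Moves the arm, as the interface text tells. Shifts and turns lie within -1 to 1; 1 stands for 0.2 m of shift or pi/2 rad of turn. Its arguments: {"type":"object","properties":{"commands":{"type":"array","items":{"type":"array","items":{"type":"array","items":{"type":"number","minimum":-1,"maximum":1}}}},"grip_force":{"type":"number"}},"required":["commands"]}

```bash
mkdir -p pics; cat > h.py <<'E'
import numpy as np, cv2
from bench import get_obs, viewer, r
def K(p):
    f=p["pixels"].shape[0]/2/np.tan(np.radians(p["fovy"])/2); return f,p["cx"],p["cy"]
def proj(p,X):
    X=np.atleast_2d(X); T=np.array(p["world_to_cam"]); c=X@T[:3,:3].T+T[:3,3]; f,cx,cy=K(p)
    return np.c_[cx+f*c[:,0]/-c[:,2], cy-f*c[:,1]/-c[:,2]]
def back(p,uv,z):
    T=np.array(p["world_to_cam"]); f,cx,cy=K(p); uv=np.atleast_2d(uv).astype(float)
    d=np.c_[(uv[:,0]-cx)/f,-(uv[:,1]-cy)/f,-np.ones(len(uv))]@T[:3,:3]; o=-T[:3,:3].T@T[:3,3]
    return o+d*((z-o[2])/d[:,2])[:,None]
E
python3 - <<'E'
from h import *
print(get_obs())
for n in("scene","top"):
    p=viewer.grab_frame(n); print(n,[k for k in p],p["fovy"],p["cx"],p["cy"],np.round(p["world_to_cam"],3).tolist())
    cv2.imwrite(f"pics/{n}0.png",p["pixels"][...,::-1])
    for t in("plate_bottom_centre","plate_middle_centre","plate_top_centre","rest_empty_seat"):
        print(t,[(round(d["score"],2),d["rect"],int(d["pixels"].sum())) for d in viewer.trace(p,t)])
E
```

```text
{'clock': 0.0, 'joints': array([ 1.06491938,  0.47774359,  0.02233235,  1.55646451, -0.01151644,
        1.10926934, -0.0831041 ]), 'qvel': array([-5.73117170e-04,  5.13166592e-04, -2.01968197e-03,  1.44557399e-03,
        9.87598843e-05, -1.28031250e-04,  1.72434544e-03]), 'tau': array([-1.84856681e-04, -5.96452224e+01,  1.60809807e+00, -2.81202006e+01,
        1.25496762e-02,  9.32079682e-03,  4.68885986e-06]), 'tcp_pos': array([ 0.26124236, -0.62175944,  0.23035793]), 'orientation': array([-3.07799297e+00, -6.20405584e-01,  7.14321340e-04]), 'contact_force': array([-0.53725875, -0.45728623, -0.03727552]), 'moment': array([-0.07204174, -0.00439046,  0.03704054]), 'gripper_force': 0.0, 'grip_width': 0.08515642110003611}
scene ['pixels', 'fovy', 'cx', 'cy', 'world_to_cam', 'shot'] 46.523851734874576 279.2767511597379 216.4831431773332 [[0.722, 0.691, -0.025, -0.401], [-0.311, 0.358, 0.88, 0.02], [0.617, -0.628, 0.474, -1.333], [0.0, 0.0, 0.0, 1.0]]
plate_bottom_centre [(0.49, [287.8, 206.3, 331.9, 219.2], 96), (0.4, [161.3, 282.8, 217.8, 329.4], 1410)]
plate_middle_centre [(0.61, [323.9, 198.1, 345.0, 209.4], 110)]
plate_top_centre [(0.6, [320.0, 189.2, 344.1, 201.1], 166)]
rest_empty_seat [(0.76, [160.5, 284.2, 217.9, 330.7], 1434)]
top ['pixels', 'fovy', 'cx', 'cy', 'world_to_cam', 'shot'] 46.5417089046997 273.9441951290569 211.45383913138838 [[0.012, -1.0, -0.002, 0.068], [0.995, 0.012, 0.094, -0.486], [-0.094, -0.003, 0.996, -1.108], [0.0, 0.0, 0.0, 1.0]]
plate_bottom_centre [(0.72, [206.3, 223.3, 226.3, 239.8], 270)]
plate_middle_centre []
plate_top_centre [(0.86, [154.3, 211.2, 206.3, 235.8], 898)]
rest_empty_seat [(0.81, [355.7, 202.5, 388.3, 250.6], 1391)]
```

View pics/scene0.png

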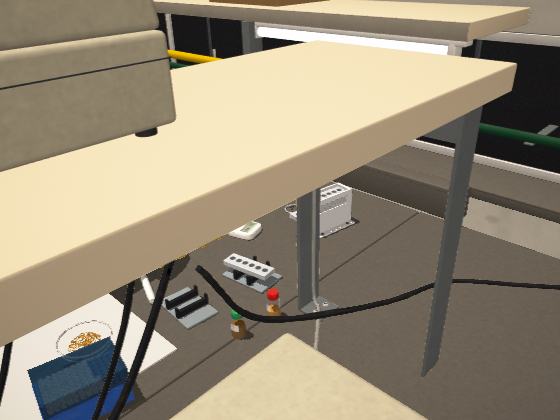

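View pics/top0.png

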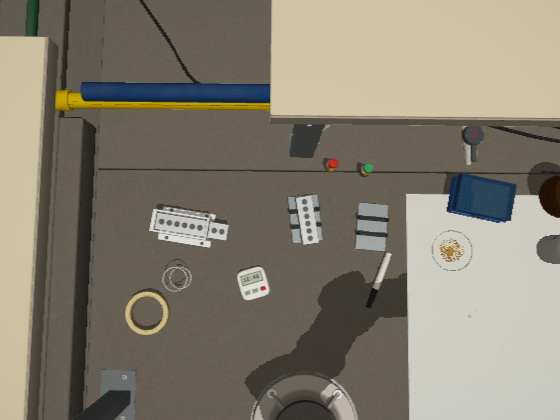

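The scene camera shows the dispenser at (335,208), mostly behind a post, and the empty rest at (190,306). The top view shows the dispenser at (182,227) with the plate end sticking out at (218,231), and the empty rest at (372,227) with its bars running along the image's horizontal. A green vial stands beyond the rest at (368,170).

```bash
python3 - <<'E'
from h import *
from scipy.spatial.transform import Rotation as R
p=viewer.grab_frame("top")
for t,z in(("plate_bottom_centre",.062),("plate_top_centre",.086),("rest_empty_seat",.006)):
    m=viewer.trace(p,t)[0]["pixels"]; c=cv2.minAreaRect(np.argwhere(m)[:,::-1].astype(np.float32))
    b=cv2.boxPoints(c); B=back(p,b,z); print(t,np.round(c[0],1),"ctr",np.round(B.mean(0),4)); print(np.round(B[:,:2],4).tolist())
    for i in(0,1): e=B[i+1]-B[i]; print(" side",np.round(np.linalg.norm(e),4),"dir deg",np.round(np.degrees(np.arctan2(e[1],e[0])),1))
o=get_obs(); M=R.from_rotvec(o["orientation"]).as_matrix(); print(np.round(M,3))
I=p["pixels"][...,::-1]
a=cv2.resize(I[195:260,140:240],(600,390),interpolation=cv2.INTER_CUBIC); cv2.imwrite("pics/d.png",a)
b=cv2.resize(I[150:290,340:400],(257,600),interpolation=cv2.INTER_CUBIC)
b=cv2.rotate(b,0); cv2.imwrite("pics/c.png",np.vstack([a,np.pad(b[50:250],((0,0),(0,0),(0,0)))]))
E
```

```text
plate_bottom_centre [217.5 230.7] ctr [0.4367 0.199  0.062 ]
[[0.4222, 0.2227], [0.4577, 0.2177], [0.4512, 0.1752], [0.4157, 0.1803]]
 side 0.0359 dir deg -8.1
 side 0.043 dir deg -98.8
plate_top_centre [179.6 224.6] ctr [0.4478 0.2792 0.086 ]
[[0.4381, 0.3368], [0.4758, 0.3314], [0.4573, 0.2213], [0.4199, 0.2271]]
 side 0.038 dir deg -8.2
 side 0.1116 dir deg -99.5
rest_empty_seat [371.5 226. ] ctr [ 0.4554 -0.1552  0.006 ]
[[0.5113, -0.1191], [0.5121, -0.1921], [0.3995, -0.191], [0.3986, -0.1187]]
 side 0.073 dir deg -89.3
 side 0.1127 dir deg 179.4
[[ 0.922  0.387  0.   ]
 [ 0.387 -0.922 -0.   ]
 [ 0.     0.    -1.   ]]
```

View pics/c.png

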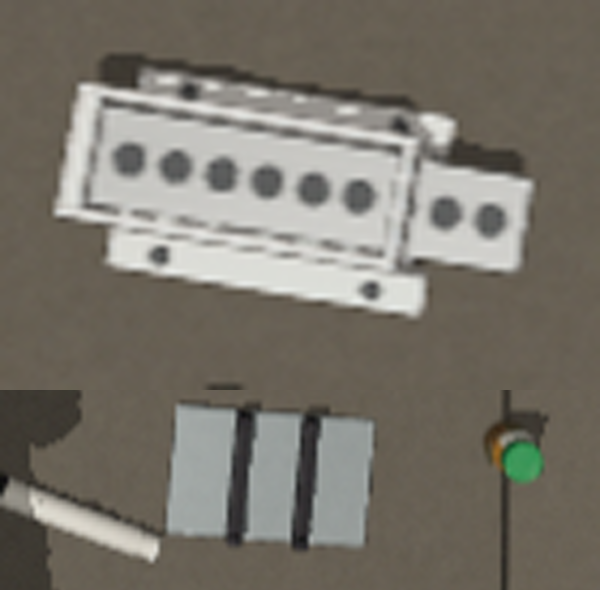

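The crop shows the plate end square to the dispenser, at about 8.7° to the world y axis. The rest's long axis heads about -4.5° from world x, and the pen tip is clear of it. The measured sizes match the given ones: 36 mm plate width, 43 mm sticking out, and a 110 x 72 mm base. I'll go over there by steps.

>>> {"op": "play_rows", "data": {"commands": [[[-1,0.7,-0.573,0,0],[-1,0.7,-0.573,0,0],[-1,0.7,-0.573,0,0],[-1,0.7,-0.573,0,0],[-1,0.7,-0.573,0,0],[-1,0.7,-0.573,0,0],[-1,0.7,-0.573,0,0]]], "grip_force": 60}}

```text
clock: 1.28
tcp_pos: [0.3468, -0.4619, 0.2317]
orientation: [3.078, 0.624, 0.0]
contact_force: [-0.0, -1.2, 0.1]
grip_width: 0.0855
gripper_force: 0.0
```

>>> {"op": "play_rows", "data": {"commands": [[[-1,0.7,-0.573,0,-0.651],[-1,0.7,-0.573,0,-0.651],[-1,0.7,-0.573,0,-0.651],[-1,0.7,-0.573,0,-0.651],[-1,0.7,-0.573,0,-0.651],[-1,0.7,-0.573,0,-0.651],[-1,0.7,-0.573,0,-0.651],[-1,0.7,-0.573,0,-0.651],[-1,0.7,-0.573,0,-0.651],[-1,0.7,-0.573,0,-0.651],[-1,0.7,-0.573,0,-0.651]]]}}

```text
clock: 2.2
tcp_pos: [0.4304, -0.3037, 0.2312]
orientation: [2.388, 2.042, -0.0]
contact_force: [-0.4, 0.7, -1.4]
grip_width: 0.0851
gripper_force: 0.0
```

>>> {"op": "play_rows", "data": {"commands": [[[-1,0.98,-0.12,0,0],[-1,0.98,-0.12,0,0],[-1,0.98,-0.12,0,0],[-1,0.98,-0.12,0,0],[-1,0.98,-0.12,0,0],[-1,0.98,-0.12,0,0],[-1,0.98,-0.12,0,0]]]}}

```text
clock: 2.78
tcp_pos: [0.4368, -0.104, 0.2316]
orientation: [2.38, 2.049, 0.0]
contact_force: [0.0, 0.1, -0.5]
grip_width: 0.0852
gripper_force: 0.0
```

>>> {"op": "play_rows", "data": {"commands": [[[-1,0.98,-0.12,0,0],[-1,0.98,-0.12,0,0],[-1,0.98,-0.12,0,0],[-1,0.98,-0.12,0,0],[-1,0.98,-0.12,0,0],[-1,0.98,-0.12,0,0],[-1,0.98,-0.12,0,0]]]}}

```text
clock: 3.37
tcp_pos: [0.4428, 0.0922, 0.2313]
orientation: [-2.382, -2.048, -0.0]
contact_force: [0.2, -0.7, 0.2]
grip_width: 0.0853
gripper_force: 0.0
```

>>> {"op": "play_rows", "data": {"commands": [[[-1,0.495,-0.12,0.3,0],[-1,0.495,-0.12,0.3,0],[-1,0.495,-0.12,0.3,0],[-1,0.495,-0.12,0.3,0],[-1,0.495,-0.12,0.3,0],[-1,0.495,-0.12,0.3,0],[-1,0.495,-0.12,0.3,0]]]}}

```text
clock: 3.95
tcp_pos: [0.4345, 0.1911, 0.1716]
orientation: [2.386, 2.042, -0.0]
contact_force: [-0.4, -0.5, 0.2]
grip_width: 0.0855
gripper_force: 0.0
```

```bash
python3 - <<'E'
from h import *
p=viewer.grab_frame("top"); q=viewer.grab_frame("scene")
a=cv2.resize(p["pixels"][150:290,120:280,::-1],(480,420)); b=cv2.resize(q["pixels"][160:260,250:380,::-1],(320,246))
b=np.pad(b,((0,174),(0,0),(0,0))); cv2.imwrite("pics/g.png",np.hstack([a,b])); print(get_obs()["tcp_pos"],get_obs()["joints"])
E
```

```text
[0.43427703 0.1917927  0.17181956] [ 0.01505514  0.28697967 -0.65044446  2.04742303  0.22670145  0.8756253
 -0.91609408]
```

View pics/g.png

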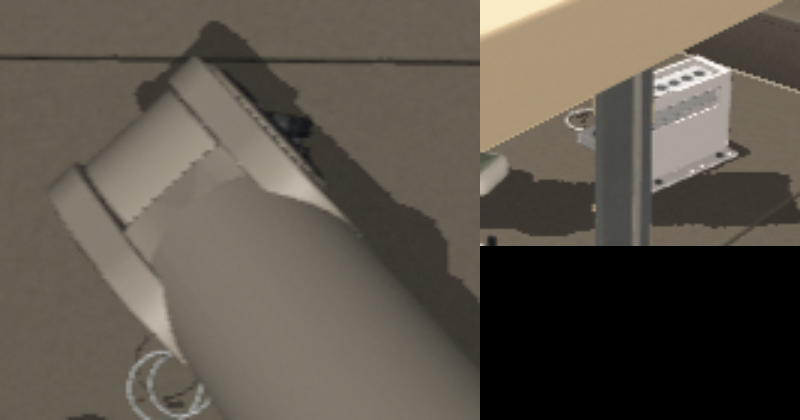

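The arm now hides the plate in the top view, and only the dispenser's rear shows in the scene view. The bottom plate's axis and the top plate's axis agree to about 1 mm laterally, so I'll go down.

>>> {"op": "play_rows", "data": {"commands": [[[-1,0,0,0.15,0],[-1,0,0,0.3,0],[-1,0,0,0.4,0],[-1,0,0,0.5,0],[-1,0,0,0.58,0],[-1,0,0,0.64,0],[-1,0,0,0.66,0],[-1,0,0,0.66,0],[-1,0,0,0.66,0]]]}}

```text
clock: 4.8
tcp_pos: [0.4338, 0.1937, 0.0399]
orientation: [2.382, 2.047, 0.001]
contact_force: [-0.2, -0.4, 0.4]
grip_width: 0.0853
gripper_force: 0.0
```

>>> {"op": "play_rows", "data": {"commands": [[[-0.2,0,0,0,0],[0,0,0,0,0],[0.1,0,0,0,0],[0.2,0,0,0,0],[0.3,0,0,0,0],[0.5,0,0,0,0],[1,0,0,0,0],[1,0,0,0,0],[1,0,0,0,0],[1,0,0,0,0]]]}}

```text
clock: 5.63
tcp_pos: [0.4338, 0.1938, 0.04]
orientation: [2.381, 2.048, 0.001]
contact_force: [-0.8, -1.5, 7.8]
grip_width: 0.035
gripper_force: 59.4
```

>>> {"op": "play_rows", "data": {"commands": [[[1,-0.03,0,0,0],[1,-0.07,0,0,0],[1,-0.11,0,0,0],[1,-0.15,0,0,0],[1,-0.19,0,0,0],[1,-0.22,0,0,0],[1,-0.25,0,0,0],[1,-0.25,0,0,0]]]}}

```text
clock: 6.3
tcp_pos: [0.4252, 0.1419, 0.0391]
orientation: [2.384, 2.045, -0.004]
contact_force: [0.1, -2.8, 3.4]
grip_width: 0.0347
gripper_force: 59.8
```

>>> {"op": "play_rows", "data": {"commands": [[[1,-0.03,0,0,0],[1,-0.07,0,0,0],[1,-0.11,0,0,0],[1,-0.15,0,0,0],[1,-0.19,0,0,0],[1,-0.22,0,0,0],[1,-0.24,0,0,0],[1,-0.24,0,0,0]]]}}

```text
clock: 6.97
tcp_pos: [0.4181, 0.0954, 0.0391]
orientation: [2.384, 2.046, -0.002]
contact_force: [0.7, 0.5, -1.1]
grip_width: 0.0348
gripper_force: 59.5
```

```bash
python3 - <<'E'
from h import *
p=viewer.grab_frame("top"); q=viewer.grab_frame("scene")
a=cv2.resize(p["pixels"][150:290,120:280,::-1],(480,420)); b=cv2.resize(q["pixels"][160:260,250:380,::-1],(320,246))
b=np.pad(b,((0,174),(0,0),(0,0))); cv2.imwrite("pics/g2.png",np.hstack([a,b])); print(get_obs()["tcp_pos"],get_obs()["joints"],get_obs()["grip_width"])
E
```

```text
[0.41862766 0.09677096 0.03932563] [ 0.08341088  0.44697956 -0.53570714  2.24127625  0.4343469   0.55168497
 -0.93503003] 0.03484400089685566
```

View pics/g2.png

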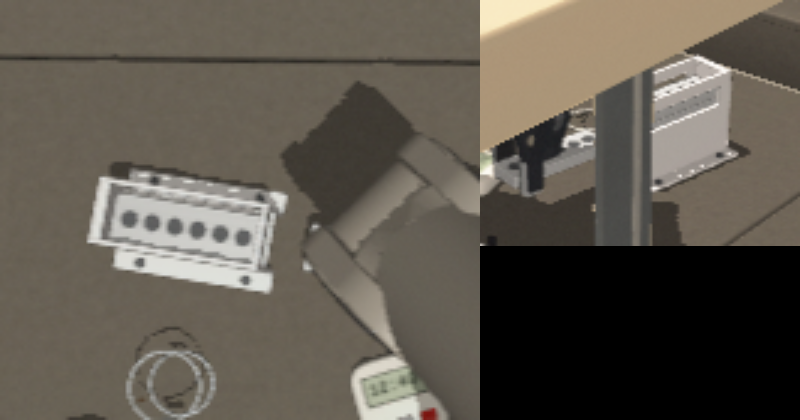

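The stack has settled evenly in the dispenser, and the plate is clear and level in the gripper. Lift and carry next.

>>> {"op": "play_rows", "data": {"commands": [[[1,0,0,-0.15,0],[1,0,0,-0.3,0],[1,0,0,-0.45,0],[1,0,0,-0.5,0],[1,0,0,-0.5,0],[1,0,0,-0.5,0]]]}}

```text
clock: 7.57
tcp_pos: [0.4186, 0.0967, 0.139]
orientation: [2.382, 2.048, 0.001]
contact_force: [0.1, 0.5, -2.3]
grip_width: 0.0348
gripper_force: 60.4
```

>>> {"op": "play_rows", "data": {"commands": [[[1,-0.13,0.05,0,0],[1,-0.26,0.1,0,0],[1,-0.39,0.14,0,0],[1,-0.52,0.18,0,0],[1,-0.65,0.23,0,0],[1,-0.77,0.27,0,0],[1,-0.77,0.27,0,0],[1,-0.77,0.27,0,0]]]}}

```text
clock: 8.23
tcp_pos: [0.4477, -0.0647, 0.1373]
orientation: [-2.383, -2.043, 0.004]
contact_force: [-0.7, 0.2, -1.4]
grip_width: 0.0349
gripper_force: 60.3
```

>>> {"op": "play_rows", "data": {"commands": [[[1,-0.04,-0.01,0,0.08],[1,-0.08,-0.02,0,0.16],[1,-0.12,-0.03,0,0.24],[1,-0.16,-0.04,0,0.32],[1,-0.2,-0.05,0,0.4],[1,-0.24,-0.06,0,0.48],[1,-0.28,-0.07,0,0.56],[1,-0.32,-0.08,0,0.64],[1,-0.36,-0.09,0,0.72],[1,-0.4,-0.092,0,0.8],[1,-0.46,-0.092,0,0.88],[1,-0.46,-0.092,0,0.953]]]}}

```text
clock: 9.23
tcp_pos: [0.4157, -0.1521, 0.138]
orientation: [3.139, -0.13, -0.004]
contact_force: [-0.4, 1.3, -1.6]
grip_width: 0.0351
gripper_force: 60.3
```

>>> {"op": "play_rows", "data": {"commands": [[[1,0,0,0,0],[1,0,0,0,0],[1,0,0,0,0]]]}}

```text
clock: 9.48
tcp_pos: [0.4167, -0.1505, 0.1387]
orientation: [-3.139, 0.112, 0.002]
contact_force: [0.1, -1.2, -1.2]
grip_width: 0.0348
gripper_force: 60.3
```

```bash
python3 - <<'E'
from h import *
p=viewer.grab_frame("top"); q=viewer.grab_frame("scene")
a=cv2.resize(p["pixels"][150:290,280:440,::-1],(480,420)); b=cv2.resize(q["pixels"][210:350,110:290,::-1],(320,249))
b=np.pad(b,((0,171),(0,0),(0,0))); cv2.imwrite("pics/g3.png",np.hstack([a,b])); o=get_obs(); print(o["tcp_pos"],o["joints"],o["grip_width"],o["moment"])
w=o["orientation"]; print("yaw x",np.degrees(2*np.arctan2(w[1],w[0])))
for s,im in(("top",p),("scene",q)):
    for d in viewer.trace(im,"plate_bottom_centre"): print(s,d["score"],d["rect"],np.round(cv2.minAreaRect(np.argwhere(d["pixels"])[:,::-1].astype(np.float32)),1) if 0 else cv2.minAreaRect(np.argwhere(d["pixels"])[:,::-1].astype(np.float32)))
E
```

```text
[ 0.41683644 -0.15094065  0.13899331] [ 0.43520113  0.23797683 -0.25800128  2.16304775  0.0879546   0.75067836
 -1.52401178] 0.03470915987458075 [ 0.04664896  0.07398442 -0.05763528]
yaw x 355.8200470226887
top 0.92 [374.0, 196.2, 396.0, 228.6] ((385.0758972167969, 211.08966064453125), (19.76482391357422, 35.37738037109375), 4.763641834259033)
```

View pics/g3.png

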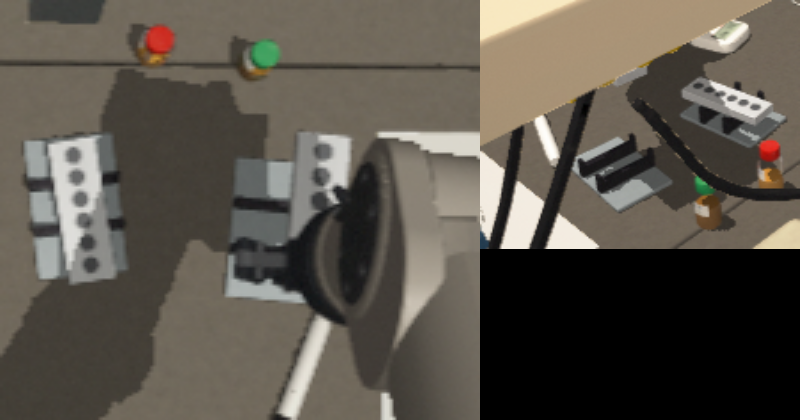

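The gripped plate hangs over the empty rest at crop (322,165), aligned with its long axis. I'll check where its far edge is.

```bash
python3 - <<'E'
from h import *
p=viewer.grab_frame("top"); d=viewer.trace(p,"plate_bottom_centre")[0]["pixels"]
ys,xs=np.nonzero(d)
for v in (198,201,204,208): r_=xs[ys==v]; print(v, back(p,[[r_.min(),v],[r_.max()+1,v]],.1615)[:,:2].round(4).tolist())
t=ys.min(); print("far edge",t,back(p,[[xs[ys<=t+2].mean()+.5,t]],.1615).round(4))
print("far px", proj(p,[[.4554+.055,-.1552-.0043,.1615],[.4554,-.1552,.006]]))
E
```

```text
198 [[0.502, -0.1381], [0.5024, -0.1768]]
201 [[0.4958, -0.1381], [0.4963, -0.1767]]
204 [[0.4896, -0.136], [0.4901, -0.1746]]
208 [[0.4815, -0.1359], [0.4819, -0.1745]]
far edge 194 [[ 0.5104 -0.1564  0.1615]]
far px [[388.46214489 194.00460336]
 [371.49167856 225.87460865]]
```

>>> {"op": "play_rows", "data": {"commands": [[[1,0,0,0.12,0],[1,0,0,0.24,0],[1,0,0,0.36,0],[1,0,0,0.46,0],[1,0,0,0.53,0],[1,0,0,0.58,0],[1,0,0,0.61,0],[1,0,0,0.63,0],[1,0,0,0.635,0],[1,0,0,0.64,0],[1,0,0,0.64,0],[1,0,0,0.64,0]]]}}

```text
clock: 10.78
tcp_pos: [0.4174, -0.1519, 0.0119]
orientation: [3.139, -0.12, 0.002]
contact_force: [0.6, 1.3, -0.7]
grip_width: 0.0351
gripper_force: 60.3
```

>>> {"op": "play_rows", "data": {"commands": [[[1,0,0,0.004,0],[1,0,0,0.008,0],[1,0,0,0.01,0],[1,0,0,0.01,0],[1,0,0,0.01,0]]]}}

```text
clock: 11.2
tcp_pos: [0.4172, -0.1519, 0.0099]
orientation: [3.139, -0.12, 0.001]
contact_force: [-2.7, 0.1, 7.9]
grip_width: 0.0346
gripper_force: 61.5
```

>>> {"op": "play_rows", "data": {"commands": [[[0.1,0,0,0,0],[0,0,0,0,0],[-0.1,0,0,0,0],[-0.2,0,0,0,0],[-0.3,0,0,0,0],[-0.3,0,0,0,0],[-0.3,0,0,0,0]]]}}

```text
clock: 11.78
tcp_pos: [0.4169, -0.1517, 0.0092]
orientation: [-3.139, 0.12, 0.0]
contact_force: [-0.7, 0.7, -0.8]
grip_width: 0.0555
gripper_force: 0.0
```

>>> {"op": "play_rows", "data": {"commands": [[[-0.3,0,0,-0.03,0],[-0.3,0,0,-0.1,0],[-0.3,0,0,-0.2,0],[-0.3,0,0,-0.4,0],[-0.3,0,0,-0.6,0],[-0.3,0,0,-0.8,0],[-0.3,0,0,-0.9,0],[-0.3,0,0,-0.9,0],[-0.3,0,0,-0.9,0]]]}}

```text
clock: 12.53
tcp_pos: [0.4175, -0.152, 0.1907]
orientation: [3.138, -0.121, 0.005]
contact_force: [0.1, 0.0, -0.8]
grip_width: 0.0556
gripper_force: 0.0
```

>>> {"op": "play_rows", "data": {"commands": [[[-0.3,0,0.2,0,0],[-0.3,0,0.4,0,0],[-0.3,0,0.6,0,0],[-0.3,0,0.8,0,0],[-0.3,0,1,0,0],[-0.3,0,1,0,0],[-0.3,0,1,0,0],[-0.3,0,1,0,0]]]}}

```text
clock: 13.2
tcp_pos: [0.4009, -0.35, 0.1876]
orientation: [-3.137, 0.12, 0.004]
contact_force: [-0.7, 0.9, -0.0]
grip_width: 0.0556
gripper_force: 0.0
```

```bash
python3 - <<'E'
from h import *
p=viewer.grab_frame("top"); q=viewer.grab_frame("scene")
a=cv2.resize(p["pixels"][150:290,280:440,::-1],(480,420)); b=cv2.resize(q["pixels"][210:350,110:290,::-1],(320,249)); c=cv2.resize(p["pixels"][195:265,140:270,::-1],(318,171))
c=np.pad(c,((0,0),(0,2),(0,0))); cv2.imwrite("pics/g4.png",np.hstack([a,np.vstack([b,c])]))
for d in viewer.trace(p,"plate_bottom_centre"):
    b=cv2.boxPoints(cv2.minAreaRect(np.argwhere(d["pixels"])[:,::-1].astype(np.float32))); print(d["score"],back(p,b,.032).round(4).tolist(),back(p,b,.032).mean(0))
E
```

```text
0.93 [[0.4019, -0.1266, 0.032], [0.5136, -0.1373, 0.032], [0.5103, -0.1791, 0.032], [0.3987, -0.168, 0.032]] [ 0.45613111 -0.15274085  0.032     ]
```

View pics/g4.png

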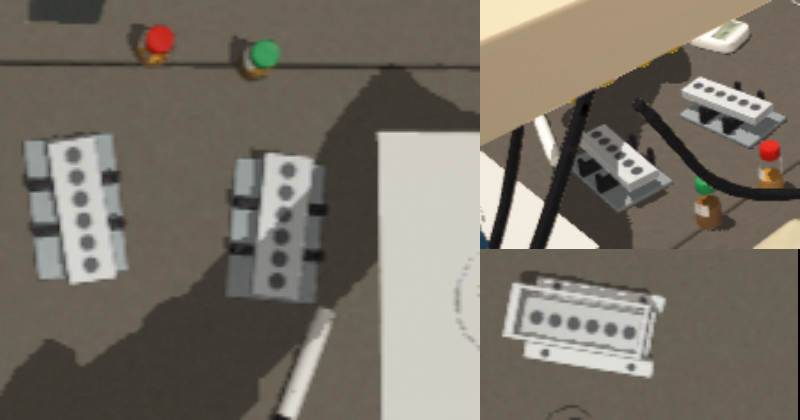

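The plate lies on both bars at crop (280,228), about 3 mm off the measured centre and aligned within a few degrees. The other two plates sit flat in the dispenser, and the gripper is well clear.

```bash
python3 -c "
from bench import r
print(r.hand_in())"
```

```text
the job is handed in; nothing more can be done
None
```

I drew the bottom plate out and laid it across both bars of the empty rest, about 3 mm off centre, with the other two plates settled in the dispenser; the job is handed in, but it reported no verdict.

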